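# Line up the stock on the board by height

### The arm

A 6-joint arm with a two-finger parallel gripper is mounted at the origin on a cart in front of the work surface, level with it; the furniture and walls round the work are solid. World frame = base frame: x ahead of the robot, y to its left, z up, the work surface at z = 0. Lengths are in mm, angles in rad, forces in N, time in s.
With the tool pointing down it reaches from about 300 to 850 mm from the base axis. Payload 5.4 kg.
Tool frame: the origin (TCP) lies midway between the tips of the shut fingers; the grasp point (between the pads) lies env.pinch_z behind it (env.pinch_z is the distance from the TCP to the grasp point, in mm); z points along the fingers, y is the line along which they close (so a half turn about z gives the same grasp; the last joint's range is limited). The gripper opens to 85 mm and grips with 20 to 120 N. Pads are 22 mm wide; open, the fingers measure 114 mm over their backs; the gripper's body (76 mm by 85 mm) begins 54 mm behind the grasp point. The pads swing forward as they close: fully open they stand 13 mm farther back than shut.
Start: joints at [1.039, 0.158, 1.597, -0, 1.386, -0.21], TCP at [181.868, 545.463, 231.299] pointing down, gripper open.
Joint ranges: [-2.91, 2.91], [-0.94, 2.29], [0.18, 2.7], [-1.29, 4.43], [0.17, 2.64], [-3, 3]. Speed limits (rad/s): [2.57, 2.57, 3.14, 3.14, 3.14, 3.14].

### API

Orientations are given as a unit quaternion [w, x, y, z].
In Python, from rig import env gives the robot as it stands. The module is installed in compiled form; this text tells all that it offers.
- The arm moves only by the tool apply_moves, never from a script. Its argument "targets" is a list of rows, each an object of numbers: "x", "y", "z": the shift along the tool's x, y, z scaled (see below); "ax", "ay", "az": the turn, a rotation vector about the tool's x, y, z scaled (see below); "gripper": the opening, from 0 (shut) to 1 (fully open). A call has 1 to 5 rows; each row is the pose to reach, as a shift and turn from the pose commanded when the call began, along the tool's axes at that moment, turning the shorter way round; what a row does not reach only later rows make up. The controller multiplies each number of a shift by 750 mm and each number of a turn by 180 degrees. A row lasts 1/10 s, in which the tool goes at most 50 mm and 8.59 degrees, less where a joint would pass 70% of its speed; a pose out of reach is approached as far as the arm can. A call with a number of a shift or a turn outside -1 to 1 is refused whole. A call with a gripper value outside its range is refused whole. The fingers move at their own pace and stop on an object; "force" is the grip in N (left out, the last holds). Time passes only in rows, so rows that repeat a pose let the fingers close. It gives the time, the measured TCP pose, the force, the opening and the grip force at its end, in the units of the state.
- env.observe(): the state, without advancing time (a new reading comes with each control period).
- env.get_image(name): name is "side" or "top" or "wrist"; returns (picture, depth): 384x512x3 uint8, red, green, blue; 384x512 float32, mm along the optical axis (not along the pixel's ray), 0 where there is no reading.
- env.camera_model(name): a dict with "intrinsics" (3x3 intrinsics, pixels), "world_from_camera" (4x4, takes a point from camera to world coordinates). Camera axes: x right, y up, looking along -z (the intrinsics and any distortion apply to the point x, -y, -z); pixel columns grow to the right and rows downward; lengths in mm; the calibration is good to about 2 mm. A picture is of the moment at which its call begins: read the wrist's pose just before it. camera_model takes no time and is no camera call; for the wrist camera it gives the pose at the moment of the call.
- env.sign_off(): hands the job in; it is judged then, once.
The state is a dict: "time": time; "joints": joint angles; "joint_vel": joint speeds; "joint_efforts": joint torques, N m; "ee_pos": TCP position; "tool_rot": TCP orientation; "wrist_force": force on the tool from outside, world axes, zero at the start; "torque": the same for the moment, N m; "width": finger opening in mm; "gripper_force": force on a finger pad.
Only numpy, scipy, OpenCV 4.12 (cv2) and the standard library are available. Lean on these libraries where they do the work, as an engineer would, in place of code of your own. Each camera call takes 0.05 s, during which the arm holds its last target. There are 200 camera calls.

### The job

Stand the green-lidded jar, the tape measure, the orange thread spool and the yellow roll of tape on the four pads of the wooden board, one to a pad, in order of height: the tallest on the pad next to the red block, down to the shortest next to the blue block. Set each one down the way up that it stands now, centred on its pad, and let go of it.

Things in the scene. Friction and masses are not known exactly. Their poses are not given: they have to be found in the camera images.
- tape_mid (a point): Yellow roll of adhesive tape with an open middle, lying flat: outside diameter 56 mm, height 22 mm. Loose, about 0.06 kg. The point is at its centre, 11 mm above its underside; z up.
- spool_mid (a point): Orange spool of thread standing on end: diameter 42 mm at the two flanges (35 mm between them), height 47 mm. Loose, about 0.04 kg. (Any orange spool lying about 0.8 m to the right or farther is part of the room.) The point is at its centre, 23.5 mm above its underside; z up.
- measure_mid (a point): Tape measure, yellow case with black sides, standing upright with its small black lock on top: case 63 mm thick along own x, 71 mm long along own y, 60 mm high, 73 mm with the lock; a thin tape hook sticks out about 7 mm at the foot of its -y end, to one side. Loose, about 0.21 kg. The point is at the centre of the case, 30 mm above its underside; z up. It is gripped across own x.
- jar_mid (a point): Jar with a green lid, pale label and straight sides, standing: diameter 45 mm all the way up, height 106 mm. Loose, about 0.11 kg. The point is at its centre, 53 mm above its underside; z up. It stands on the open bench; the similar jar in the far left corner by the wooden cabinet is part of the room.
- pad_a: One of the four round black rubber pads, each with a thin grey ring, diameter 60 mm, 2 mm thick, in one straight row with 88 mm between centres on a pale wooden board lying on the bench (72 mm wide, 436 mm long, 18 mm high). Fixed. Origin at the centre of its underside, which is on the board's top; the pad's top is 20 mm above the bench. Own x runs across the board, own y along the row. The four letters are in no order: any of them may be in any place of the row.
- pad_b: Another of the four round black rubber pads, each with a thin grey ring, diameter 60 mm, 2 mm thick, in one straight row with 88 mm between centres on a pale wooden board lying on the bench (72 mm wide, 436 mm long, 18 mm high). Fixed. Origin at the centre of its underside, which is on the board's top; the pad's top is 20 mm above the bench. Own x runs across the board, own y along the row. The four letters are in no order: any of them may be in any place of the row.
- pad_c: Another of the four round black rubber pads, each with a thin grey ring, diameter 60 mm, 2 mm thick, in one straight row with 88 mm between centres on a pale wooden board lying on the bench (72 mm wide, 436 mm long, 18 mm high). Fixed. Origin at the centre of its underside, which is on the board's top; the pad's top is 20 mm above the bench. Own x runs across the board, own y along the row. The four letters are in no order: any of them may be in any place of the row.
- pad_d: Another of the four round black rubber pads, each with a thin grey ring, diameter 60 mm, 2 mm thick, in one straight row with 88 mm between centres on a pale wooden board lying on the bench (72 mm wide, 436 mm long, 18 mm high). Fixed. Origin at the centre of its underside, which is on the board's top; the pad's top is 20 mm above the bench. Own x runs across the board, own y along the row. The four letters are in no order: any of them may be in any place of the row.
- red_block: Red painted block, 64 x 20 mm and 36 mm high, fixed on the board at one end of the row; it marks the end where the tallest thing goes. Origin at the centre of its underside, on the board's top 18 mm above the bench; own x across the board, own y along the row. The pads' centres lie 72, 160, 248 and 336 mm from this origin, in line along own y (either way).
- blue_block: Blue painted block of the same size, fixed at the other end of the row. The shortest thing goes beside it. Origin and axes as for the red block.
Things that resemble listed ones, but are neither listed nor needed, are in the scene too. What is shaped like the part that bears tape_mid but black is not meant.

How it is judged:
By the outcome, as a careful person would: the job done as asked, in the order asked, and still so for the second after the job is handed in, with the robot touching nothing.
It also fails if it takes over 112 s, if anything falls off the work surface, if the arm or the gripper's body presses on something with over 40 N, if the wrist force passes 120 N, or if a joint passes its speed limit or range.

## Working session

There is one attempt and no reset: what is moved stays moved. The work goes in short steps, Python scripts to look and compute and a tool call to move; the robot and the scene stay as the last step left them, time stands still between calls to the robot, and variables do not carry over. Pictures are saved under pics/ and viewed, at most 16 in all, crops included, and the job is handed in when it is done.

Besides the shell and the picture viewer there is one more tool, called in YAML: its name, and indented under it one key for each argument. apply_moves: Moves the arm, as the interface text tells. Its arguments: {"type":"object","properties":{"targets":{"type":"array","items":{"type":"object","properties":{"x":{"type":"number","minimum":-1,"maximum":1},"y":{"type":"number","minimum":-1,"maximum":1},"z":{"type":"number","minimum":-1,"maximum":1},"ax":{"type":"number","minimum":-1,"maximum":1},"ay":{"type":"number","minimum":-1,"maximum":1},"az":{"type":"number","minimum":-1,"maximum":1},"gripper":{"type":"number"}}}},"force":{"type":"number"}},"required":["targets"]}

```bash
mkdir -p pics && cat > h.py <<'E'
import numpy as np, cv2
from rig import env
from scipy.spatial.transform import Rotation as R
def snap(cam,tag):
    m=env.camera_model(cam); im,d=env.get_image(cam)
    cv2.imwrite(f'pics/{tag}.png',cv2.cvtColor(im,cv2.COLOR_RGB2BGR))
    np.savez(f'pics/{tag}.npz',im=im,d=d,K=m['intrinsics'],T=m['world_from_camera'])
    return im,d
def load(tag): return np.load(f'pics/{tag}.npz')
def cloud(tag):
    f=load(tag);d=f['d'];K=f['K'];v,u=np.mgrid[:384,:512]
    p=np.stack([(u-K[0,2])/K[0,0]*d,-(v-K[1,2])/K[1,1]*d,-d,np.ones_like(d)],-1)@f['T'].T
    p=p[...,:3]; p[d<=0]=np.nan
    return f['im'],p
def ray(tag,u,v,z):
    f=load(tag);K=f['K'];T=f['T']
    r=T[:3,:3]@np.array([(u-K[0,2])/K[0,0],-(v-K[1,2])/K[1,1],-1.]);o=T[:3,3]
    return o+r*(z-o[2])/r[2]
def crop(tag,u0,v0,u1,v1,s,out):
    im=cv2.imread(f'pics/{tag}.png')[v0:v1,u0:u1]
    cv2.imwrite(f'pics/{out}.png',cv2.resize(im,None,fx=s,fy=s,interpolation=cv2.INTER_CUBIC))
def go(p,yaw=None):
    """shift/turn numbers to go to world p, tool down, tool y at world angle yaw (mod pi)"""
    s=env.observe();q=s['tool_rot'];r=R.from_quat([q[1],q[2],q[3],q[0]]);M=r.as_matrix()
    sh=M.T@(np.array(p)-s['ee_pos'])/750
    cur=np.arctan2(M[1,1],M[0,1])
    if yaw is None: yaw=cur
    dy=(yaw-cur+np.pi/2)%np.pi-np.pi/2
    y=cur+dy; Y=np.array([np.cos(y),np.sin(y),0]);Z=np.array([0,0,-1.]);X=np.cross(Y,Z)
    rv=(r.inv()*R.from_matrix(np.stack([X,Y,Z],1))).as_rotvec()/np.pi
    print('shift',sh.round(4),'turn',rv.round(4),'rows',np.linalg.norm(sh)*15,np.degrees(abs(dy))/8.59,'t',s['time'],'j6',s['joints'][5],'pos',np.round(s['ee_pos'],1),'w',s['width'],'F',np.round(s['wrist_force'],1))
E
python3 - <<'E'
from h import *
snap('top','t0');snap('side','s0')
print(env.pinch_z, env.observe())
for c in('top','side','wrist'):print(c,env.camera_model(c))
E
```

```text
18.700000000000003 {'time': 0.1, 'joints': array([ 1.03892247e+00,  1.58990186e-01,  1.59809473e+00,  9.09809359e-06,
        1.38622504e+00, -2.10081099e-01]), 'joint_vel': array([ 0.00146689, -0.00221119, -0.00387995,  0.00016281,  0.00045247,
       -0.000404  ]), 'joint_efforts': array([-3.19141345e-04, -3.96992791e+01, -3.32336819e+01, -2.38180592e-04,
        4.24545971e-03, -1.25769304e-05]), 'ee_pos': array([181.58011552, 545.00536471, 230.41883074]), 'tool_rot': array([-3.15449422e-04,  1.60203844e-01,  9.87083579e-01, -7.98615671e-04]), 'wrist_force': array([ 0.51794854, -0.01158335, -0.91189134]), 'torque': array([-0.01354069,  0.0688846 ,  0.0049127 ]), 'gripper_force': 0.0, 'width': 85.56239353501147}
top {'intrinsics': array([[361.09769455,   0.        , 256.49576879],
       [  0.        , 361.09769455, 188.30825511],
       [  0.        ,   0.        ,   1.        ]]), 'world_from_camera': array([[-1.36813106e-02,  9.84852590e-01, -1.72853108e-01,
         3.48330848e+02],
       [-9.99900262e-01, -1.40812679e-02, -1.08778528e-03,
         6.05842347e+01],
       [-3.
[... 537 characters left out ...]
.06388792e-02,  7.92300375e-01,  6.10038466e-01,
         7.72487968e+02],
       [ 0.00000000e+00,  0.00000000e+00,  0.00000000e+00,
         1.00000000e+00]])}
wrist {'intrinsics': array([[321.03284911,   0.        , 246.43402009],
       [  0.        , 321.03284911, 193.1153898 ],
       [  0.        ,   0.        ,   1.        ]]), 'world_from_camera': array([[ 3.16970657e-01, -9.07070067e-01, -2.77044212e-01,
         1.11533228e+02],
       [ 9.48434180e-01,  3.02688203e-01,  9.40874971e-02,
         5.68610924e+02],
       [-1.48593737e-03, -2.92581176e-01,  9.56239534e-01,
         3.73576506e+02],
       [ 0.00000000e+00,  0.00000000e+00,  0.00000000e+00,
         1.00000000e+00]])}
```

View pics/t0.png

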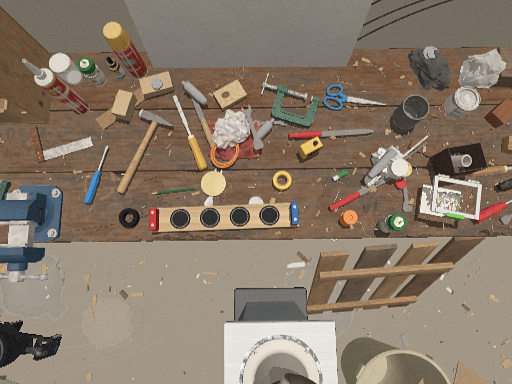

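View pics/s0.png

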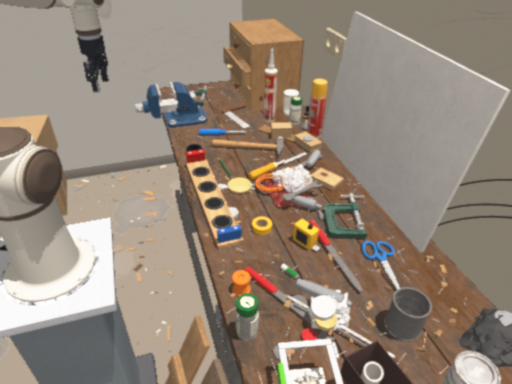

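Top view: the red block is at (154,218), the pads at about (180,218), (210,217), (240,216) and (270,215), and the blue block at (294,214).

Candidates:
- **Tape:** yellow ring at (282,180), versus a black ring at (129,217). The yellow one fits.
- **Measure:** (312,147), the only one.
- **Spool:** orange, at (348,217), on the bench near the robot.
- **Jar:** (397,222) on the open bench, versus the green-lidded jar at (91,70) in the far-left corner, which is part of the room.

I'll confirm these in a crop.

```bash
python3 - <<'E'
from h import *
crop('t0',140,130,420,240,2.8,'t0c')
im,p=cloud('t0')
for n,(u,v,w) in dict(tape=(282,180,12),spool=(348,217,12),meas=(312,147,16),jar=(397,222,14)).items():
    q=p[v-w:v+w,u-w:u+w].reshape(-1,3); q=q[q[:,2]>8]; t=q[q[:,2]>np.nanpercentile(q[:,2],90)-6]
    print(n,len(t),np.nanmean(t,0).round(1),((np.nanmin(t,0)+np.nanmax(t,0))/2).round(1),np.nanmax(q[:,2]))
for n,u,v,z in[('red',154,218,54),('p1',180,218,20),('p2',210,217,20),('p3',240,216,20),('p4',270,215,20),('blue',294.5,213.5,54)]:print(n,ray('t0',u,v,z).round(1),p[v if v==int(v) else 213,int(u)].round(1))
E
```

```text
tape 184 [559.6 -13.6  23. ] [559.8 -15.   23.6] 27.85993578550847
spool 165 [ 442.8 -205.5   47.8] [ 443.1 -205.7   48.5] 53.237842369695045
meas 220 [ 653.9 -100.5   61.4] [ 655.  -100.4   67.1] 77.56320914150524
jar 221 [ 422.9 -319.8  106.1] [ 422.5 -320.3  106. ] 110.24240562677164
red [447.3 356.3  54. ] [447.2 355.9  55.7]
p1 [449.5 289.1  20. ] [449.3 288.7  22.3]
p2 [451.2 200.4  20. ] [450.9 200.   23.5]
p3 [453.  111.7  20. ] [452.4 111.4  25.2]
p4 [454.7  22.9  20. ] [454.8  22.9  18.7]
blue [454.6 -46.2  54. ] [455.8 -44.5  56.8]
```

View pics/t0c.png

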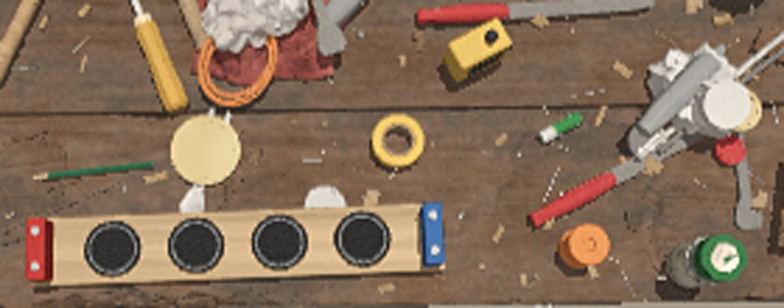

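The crop confirms all four: tape (397,141), measure (480,50), spool (585,246) and jar (720,258). The decoy cream disc is at (205,150), and the corner jar isn't in the crop. Heights come out at 23, 61/77, 48 and 106 mm, which match the sizes given. I'll place shortest first, so I never work beside something taller. First I'll hover near the tape.

```bash
python3 - <<'E'
from h import *
go([540,-14,200],0.02)
E
```

```text
shift [-0.6891 -0.5559  0.0412] turn [-5.000e-04  2.000e-04  3.912e-01] rows 13.294767641843716 8.19751324026827 t 0.1 j6 -0.2100810987253061 pos [181.6 545.  230.4] w 85.56239353501147 F [ 0.5 -0.  -0.9]
```

apply_moves:
  targets:
    - {"x":-0.689,"y":-0.556,"z":0.04,"az":0.391,"gripper":1}
    - {"x":-0.689,"y":-0.556,"z":0.04,"az":0.391,"gripper":1}
    - {"x":-0.689,"y":-0.556,"z":0.04,"az":0.391,"gripper":1}
    - {"x":-0.689,"y":-0.556,"z":0.04,"az":0.391,"gripper":1}
    - {"x":-0.689,"y":-0.556,"z":0.04,"az":0.391,"gripper":1}

```text
validation failed for argument at $.ta...
```

```bash
python3 - <<'E'
from h import *
go([540,-14,200],0.02)
E
```

```text
shift [-0.6891 -0.5559  0.0412] turn [-5.000e-04  2.000e-04  3.912e-01] rows 13.294767641843716 8.19751324026827 t 0.1 j6 -0.2100810987253061 pos [181.6 545.  230.4] w 85.56239353501147 F [ 0.5 -0.  -0.9]
```

The call was refused by validation. I'll try again with every key present.

apply_moves:
  targets:
    - {"x":-0.689,"y":-0.556,"z":0.04,"ax":0,"ay":0,"az":0.391,"gripper":1}
    - {"x":-0.689,"y":-0.556,"z":0.04,"ax":0,"ay":0,"az":0.391,"gripper":1}
    - {"x":-0.689,"y":-0.556,"z":0.04,"ax":0,"ay":0,"az":0.391,"gripper":1}
    - {"x":-0.689,"y":-0.556,"z":0.04,"ax":0,"ay":0,"az":0.391,"gripper":1}
    - {"x":-0.689,"y":-0.556,"z":0.04,"ax":0,"ay":0,"az":0.391,"gripper":1}

```text
time: 0.6
ee_pos: [317.0, 333.4, 219.6]
tool_rot: [-0.0, 0.513, 0.858, -0.0]
wrist_force: [1.6, 0.6, -0.3]
width: 85.7
gripper_force: 0.0
```

All keys are required. I'll carry on.

```bash
python3 - <<'E'
from h import *
go([540,-14,200],0.02)
E
```

```text
shift [-0.5488  0.0425  0.0262] turn [-1.000e-04  0.000e+00  1.507e-01] rows 8.265332590777877 3.157411281312138 t 0.6 j6 0.05359662932056114 pos [317.  333.4 219.6] w 85.736419910531 F [ 1.6  0.6 -0.3]
```

apply_moves:
  targets:
    - {"x":-0.549,"y":0.042,"z":0.026,"ax":0,"ay":0,"az":0.151,"gripper":1}
    - {"x":-0.549,"y":0.042,"z":0.026,"ax":0,"ay":0,"az":0.151,"gripper":1}
    - {"x":-0.549,"y":0.042,"z":0.026,"ax":0,"ay":0,"az":0.151,"gripper":1}
    - {"x":-0.549,"y":0.042,"z":0.026,"ax":0,"ay":0,"az":0.151,"gripper":1}
    - {"x":-0.549,"y":0.042,"z":0.026,"ax":0,"ay":0,"az":0.151,"gripper":1}

```text
time: 1.1
ee_pos: [453.0, 123.8, 207.9]
tool_rot: [-0.0, 0.699, 0.715, 0.0]
wrist_force: [0.8, 1.0, -0.3]
width: 85.8
gripper_force: 0.0
```

```bash
python3 - <<'E'
from h import *
go([540,-14,200],0.02)
snap('wrist','w0')
print(load('w0')['T'].round(2))
E
```

```text
shift [-0.1864  0.1116  0.0106] turn [-0.     -0.0001  0.0012] rows 3.2622275683284405 0.025003458923985467 t 1.1 j6 -0.015405479099431591 pos [453.  123.8 207.9] w 85.79153029421619 F [ 0.8  1.  -0.3]
[[ 1.0000e+00 -2.0000e-02 -1.0000e-02  4.5220e+02]
 [ 2.0000e-02  9.6000e-01  2.9000e-01  1.9837e+02]
 [-0.0000e+00 -2.9000e-01  9.6000e-01  3.5109e+02]
 [ 0.0000e+00  0.0000e+00  0.0000e+00  1.0000e+00]]
```

View pics/w0.png

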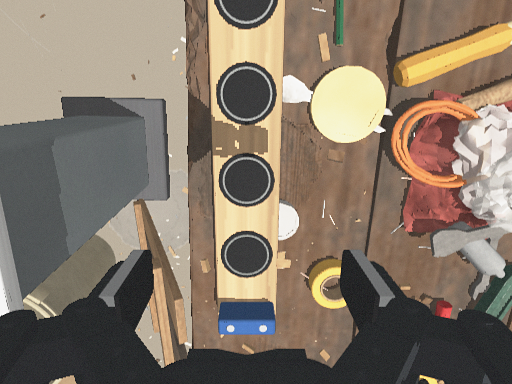

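The wrist view shows the blue block at (247,318), pads at (246,255), (246,180) and (246,93), and the tape at (333,285). I'll fit the pads as dark ellipses.

```bash
cat >> h.py <<'E'
def ells(tag,seeds,z,mask):
    n,lab=cv2.connectedComponents(mask.astype(np.uint8)); o=[]
    for u,v in seeds:
        c,_=cv2.findContours((lab==lab[v,u]).astype(np.uint8),cv2.RETR_EXTERNAL,cv2.CHAIN_APPROX_NONE)
        e=cv2.fitEllipse(cv2.convexHull(max(c,key=len))); o.append(ray(tag,*e[0],z)); print(np.round(e[0],1),np.round(e[1],1),o[-1].round(1))
    return np.array(o)
E
python3 - <<'E'
from h import *
f=load('w0');im=f['im'].astype(int)
ells('w0',[(246,255),(246,180),(246,93)],20,im.max(2)<75)
it=load('t0')['im'].astype(int)
o=ells('t0',[(180,218),(210,217),(240,216),(270,215)],20,it.max(2)<85)
i,p=cloud('w0'); print(p[180,246],p[140,230],p[285,318],p[300,330])
E
```

```text
[246.2 254.5] [35.4 39.7] [455.7  23.3  20. ]
[246.1 180. ] [40.9 43. ] [453.6 111.4  20. ]
[245.9  93.3] [46.7 48.2] [451.4 199.7  20. ]
[179.7 218.2] [18.6 19.7] [448.9 289.9  20. ]
[209.6 217.1] [18.8 20. ] [451.  201.6  20. ]
[239.3 215.9] [18.8 19.7] [453.3 113.7  20. ]
[268.9 214.7] [19.1 19.6] [455.6  26.1  20. ]
[453.43655539 111.48066282  20.0511668 ] [435.98106905 153.2906356   18.46242105] [540.56986998 -12.70146902  23.19529427] [556.67002402 -32.84663567  23.10876285]
```

apply_moves:
  targets:
    - {"x":-0.184,"y":0.139,"z":0.11,"ax":0,"ay":0,"az":0,"gripper":1}
    - {"x":-0.184,"y":0.139,"z":0.11,"ax":0,"ay":0,"az":0,"gripper":1}
    - {"x":-0.184,"y":0.139,"z":0.11,"ax":0,"ay":0,"az":0,"gripper":1}
    - {"x":-0.184,"y":0.139,"z":0.11,"ax":0,"ay":0,"az":0,"gripper":1}
    - {"x":-0.184,"y":0.139,"z":0.11,"ax":0,"ay":0,"az":0,"gripper":1}

```text
time: 1.65
ee_pos: [560.0, -12.7, 122.1]
tool_rot: [-0.002, 0.7, 0.714, -0.002]
wrist_force: [-0.4, -0.1, -0.4]
width: 85.5
gripper_force: 0.0
```

```bash
cat >> h.py <<'E'
def sat(tag,lo,hi):
    h=cv2.cvtColor(load(tag)['im'],cv2.COLOR_RGB2HSV); return cv2.inRange(h,lo,hi)>0
E
python3 - <<'E'
from h import *
snap('wrist','w1')
m=sat('w1',(18,90,90),(40,255,255));n,l,st,c=cv2.connectedComponentsWithStats(m.astype(np.uint8))
for i in range(1,n):
    if st[i,4]>800:
        print(st[i]);ct,_=cv2.findContours((l==i).astype(np.uint8),cv2.RETR_EXTERNAL,cv2.CHAIN_APPROX_NONE)
        e=cv2.fitEllipse(cv2.convexHull(max(ct,key=len)));print(e,ray('w1',*e[0],22),ray('w1',e[0][0]-e[1][0]/2,e[0][1],22),ray('w1',e[0][0]+e[1][0]/2,e[0][1],22))
i,p=cloud('w1');q=p[m&(p[...,2]>20)&(p[...,2]<26)];q=q[np.hypot(*(q[:,:2]-[560,-14]).T)<45];print(q.min(0),q.max(0),(q.min(0)+q.max(0))/2)
go([560,-14,3],0.0245)
E
```

```text
[ 213  159   71   73 2055]
((248.10752868652344, 195.2766571044922), (70.05448913574219, 72.42086791992188), 2.0773391723632812) [561.48437823 -14.42316862  22.        ] [533.66010868 -15.02430232  22.        ] [589.27177339 -13.82283157  22.        ]
[321 254  38  85 943]
((342.0819091796875, 290.8239440917969), (27.42112159729004, 95.00288391113281), 162.08436584472656) [645.28848411 -99.97332768  22.        ] [ 633.35373479 -100.25608654   22.        ] [657.21643042 -99.69072999  22.        ]
[534.17119905 -44.92720994  20.11674301] [589.43251738  10.48048516  24.71996735] [561.80185821 -17.22336239  22.41835518]
shift [-0.0044  0.0013  0.1606] turn [-0.0013 -0.0004 -0.0009] rows 2.4099632415788865 0.01804029497676167 t 1.7 j6 -0.2571432586941881 pos [559.5 -10.8 123.5] w 85.29622816068701 F [0.1 0.9 0.1]
```

View pics/w1.png

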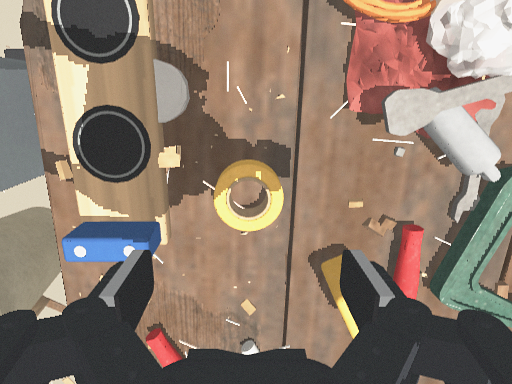

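The tape is centred under the tool at (248,195), which maps to (561.5,-15), with a diameter of 55.6 mm as expected. I'll descend and grip.

apply_moves:
  targets:
    - {"x":-0.004,"y":0.002,"z":0.06,"ax":0,"ay":0,"az":0,"gripper":1}
    - {"x":-0.004,"y":0.002,"z":0.12,"ax":0,"ay":0,"az":0,"gripper":1}
    - {"x":-0.004,"y":0.002,"z":0.162,"ax":0,"ay":0,"az":0,"gripper":1}
    - {"x":-0.004,"y":0.002,"z":0.162,"ax":0,"ay":0,"az":0,"gripper":0.9}
    - {"x":-0.004,"y":0.002,"z":0.162,"ax":0,"ay":0,"az":0,"gripper":0.5}
  force: 30

```text
time: 2.2
ee_pos: [561.8, -11.8, 5.2]
tool_rot: [0.0, 0.698, 0.716, 0.0]
wrist_force: [0.4, -0.3, 0.2]
width: 64.1
gripper_force: 0.0
```

apply_moves:
  targets:
    - {"x":0,"y":0,"z":0,"ax":0,"ay":0,"az":0,"gripper":0.4}
    - {"x":0,"y":0,"z":0,"ax":0,"ay":0,"az":0,"gripper":0.4}
    - {"x":0,"y":0,"z":0,"ax":0,"ay":0,"az":0,"gripper":0.4}

```text
time: 2.5
ee_pos: [563.9, -12.9, 7.0]
tool_rot: [0.002, 0.698, 0.716, 0.001]
wrist_force: [-0.6, 0.7, 8.6]
width: 54.1
gripper_force: 32.4
```

apply_moves:
  targets:
    - {"x":0,"y":0,"z":-0.03,"ax":0,"ay":0,"az":0,"gripper":0.4}
    - {"x":0,"y":0,"z":-0.08,"ax":0,"ay":0,"az":0,"gripper":0.4}
    - {"x":0,"y":0,"z":-0.1,"ax":0,"ay":0,"az":0,"gripper":0.4}
    - {"x":0,"y":0,"z":-0.1,"ax":0,"ay":0,"az":0,"gripper":0.4}

```text
time: 2.9
ee_pos: [564.3, -13.3, 82.6]
tool_rot: [0.003, 0.698, 0.716, 0.002]
wrist_force: [-0.1, -0.1, -0.4]
width: 54.4
gripper_force: 32.2
```

```bash
python3 - <<'E'
from h import *
s=env.observe();snap('wrist','w2');i,p=cloud('w2')
m=sat('w2',(18,90,90),(40,255,255));d=s['ee_pos'];q=p[m];q=q[(np.hypot(*(q-d)[:,:2].T)<45)&(abs(q[:,2]-d[2])<40)]
print(s['ee_pos'],len(q),np.percentile(q,[1,50,99],axis=0).round(1))
q=q[q[:,2]>np.percentile(q[:,2],99)-6];print(((q.min(0)+q.max(0))/2-d).round(1))
go([455.7,23.3,60],0.0245)
E
```

```text
[564.33398902 -13.28442053  82.60135591] 7256 [[539.1 -43.8  78.6]
 [564.8  -6.   97.8]
 [591.2   9.6  99.3]]
[ 7.  -4.9 24. ]
shift [ 0.0518 -0.1415  0.0266] turn [0.0009 0.0003 0.    ] rows 2.2947444177364846 0.0005969969282997749 t 2.95 j6 -0.2621665111716298 pos [562.7 -12.9  80.3] w 54.33433292552575 F [-0.2  0.6 -0.8]
```

View pics/w2.png

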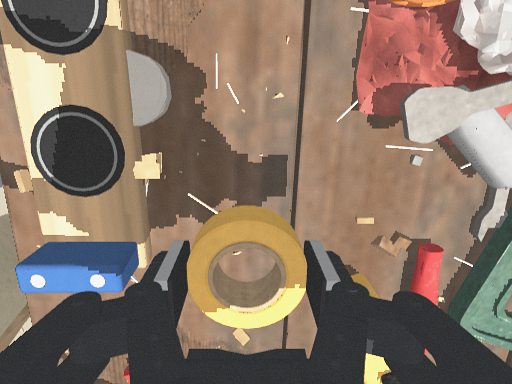

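```bash
python3 - <<'E'
from h import *
for t,z,a in[('w2',98.6,[(247,328),(247,246),(247,311),(188,270),(307,270)]),('w1',22,[(248,231),(248,160)])]:
  for u,v in a: print(t,u,v,ray(t,u,v,z).round(1))
E
```

```text
w2 247 328 [566.  -44.8  98.6]
w2 247 246 [565.   -1.7  98.6]
w2 247 311 [565.8 -35.2  98.6]
w2 188 270 [538.9 -14.1  98.6]
w2 307 270 [592.1 -13.   98.6]
w1 248 231 [562.1 -45.2  22. ]
w1 248 160 [560.8  14.   22. ]
```

The tape centre sits 4 mm to -y of the TCP, and the underside is about 7 mm below the TCP. I'll move over pad 4, aiming the TCP at (455,27).

apply_moves:
  targets:
    - {"x":0.056,"y":-0.143,"z":0.01,"ax":0,"ay":0,"az":0,"gripper":0.4}
    - {"x":0.056,"y":-0.143,"z":0.01,"ax":0,"ay":0,"az":0,"gripper":0.4}
    - {"x":0.056,"y":-0.143,"z":0.01,"ax":0,"ay":0,"az":0,"gripper":0.4}
    - {"x":0.056,"y":-0.143,"z":0.03,"ax":0,"ay":0,"az":0,"gripper":0.4}
    - {"x":0.056,"y":-0.143,"z":0.03,"ax":0,"ay":0,"az":0,"gripper":0.4}

```text
time: 3.45
ee_pos: [450.1, 27.5, 53.6]
tool_rot: [-0.003, 0.698, 0.716, -0.002]
wrist_force: [0.5, -0.3, -0.2]
width: 54.4
gripper_force: 32.2
```

```bash
python3 - <<'E'
from h import *
go([455,27,28],0.0245)
E
```

```text
shift [-0.0009  0.0068  0.034 ] turn [-0.0021 -0.0005  0.0001] rows 0.5207072167503348 0.0021519232684002955 t 3.45 j6 -0.23291286633115132 pos [450.1  27.5  53.6] w 54.3892504545142 F [ 0.5 -0.3 -0.2]
```

apply_moves:
  targets:
    - {"x":0,"y":0,"z":0.018,"ax":0,"ay":0,"az":0,"gripper":0.4}
    - {"x":0,"y":0,"z":0.018,"ax":0,"ay":0,"az":0,"gripper":0.4}
    - {"x":0,"y":0,"z":0.018,"ax":0,"ay":0,"az":0,"gripper":0.4}
    - {"x":0,"y":0,"z":0.018,"ax":0,"ay":0,"az":0,"gripper":0.4}

```text
time: 3.85
ee_pos: [453.8, 26.5, 43.5]
tool_rot: [0.0, 0.698, 0.716, 0.0]
wrist_force: [0.1, -0.2, -0.2]
width: 54.3
gripper_force: 32.2
```

```bash
python3 - <<'E'
from h import *
go([455,27,28],0.0245)
E
```

```text
shift [0.0006 0.0015 0.0207] turn [ 0.0001  0.     -0.    ] rows 0.3117246979788735 0.0003312011622244121 t 3.85 j6 -0.23295561463505457 pos [453.8  26.5  43.5] w 54.29116744242634 F [ 0.1 -0.2 -0.2]
```

apply_moves:
  targets:
    - {"x":0.001,"y":0.0015,"z":0.012,"ax":0,"ay":0,"az":0,"gripper":0.4}
    - {"x":0.001,"y":0.0015,"z":0.0205,"ax":0,"ay":0,"az":0,"gripper":0.4}
    - {"x":0.001,"y":0.0015,"z":0.0205,"ax":0,"ay":0,"az":0,"gripper":0.4}
    - {"x":0.001,"y":0.0015,"z":0.0205,"ax":0,"ay":0,"az":0,"gripper":0.4}

```text
time: 4.25
ee_pos: [454.2, 27.5, 27.5]
tool_rot: [-0.0, 0.698, 0.716, -0.0]
wrist_force: [0.2, 0.6, -2.4]
width: 54.4
gripper_force: 32.6
```

apply_moves:
  targets:
    - {"x":0,"y":0,"z":0,"ax":0,"ay":0,"az":0,"gripper":0.7}
    - {"x":0,"y":0,"z":0,"ax":0,"ay":0,"az":0,"gripper":0.9}
    - {"x":0,"y":0,"z":0,"ax":0,"ay":0,"az":0,"gripper":1}
    - {"x":0,"y":0,"z":-0.06,"ax":0,"ay":0,"az":0,"gripper":1}
    - {"x":0,"y":0,"z":-0.12,"ax":0,"ay":0,"az":0,"gripper":1}

```text
time: 4.75
ee_pos: [452.9, 27.8, 117.6]
tool_rot: [-0.002, 0.698, 0.716, -0.001]
wrist_force: [1.7, -0.3, 0.5]
width: 85.4
gripper_force: 0.0
```

Now hover over the spool at about (443,-206), at z = 150.

```bash
python3 - <<'E'
from h import *
go([443,-195,150],0.0245)
E
```

```text
shift [-0.2966 -0.0207 -0.0434] turn [-0.0013 -0.0003 -0.    ] rows 4.506645353769574 3.7892590453955575e-05 t 4.75 j6 -0.2306652521138791 pos [452.9  27.8 117.6] w 85.39216293691675 F [ 1.7 -0.3  0.5]
```

apply_moves:
  targets:
    - {"x":-0.297,"y":-0.02,"z":-0.043,"ax":0,"ay":0,"az":0,"gripper":1}
    - {"x":-0.297,"y":-0.02,"z":-0.043,"ax":0,"ay":0,"az":0,"gripper":1}
    - {"x":-0.297,"y":-0.02,"z":-0.043,"ax":0,"ay":0,"az":0,"gripper":1}
    - {"x":-0.297,"y":-0.02,"z":-0.043,"ax":0,"ay":0,"az":0,"gripper":1}
    - {"x":-0.297,"y":-0.02,"z":-0.043,"ax":0,"ay":0,"az":0,"gripper":1}

```text
time: 5.25
ee_pos: [445.0, -199.5, 151.4]
tool_rot: [0.001, 0.699, 0.715, -0.0]
wrist_force: [0.2, -0.0, 0.1]
width: 85.5
gripper_force: 0.0
```

apply_moves:
  targets:
    - {"x":0,"y":0,"z":0,"ax":0,"ay":0,"az":0,"gripper":1}
    - {"x":0,"y":0,"z":0,"ax":0,"ay":0,"az":0,"gripper":1}
    - {"x":0,"y":0,"z":0,"ax":0,"ay":0,"az":0,"gripper":1}
    - {"x":0,"y":0,"z":0,"ax":0,"ay":0,"az":0,"gripper":1}

```text
time: 5.65
ee_pos: [444.9, -194.2, 149.7]
tool_rot: [-0.001, 0.698, 0.716, 0.0]
wrist_force: [0.4, 1.3, -0.4]
width: 85.2
gripper_force: 0.0
```

```bash
python3 - <<'E'
from h import *
snap('wrist','w3');go([443,-205,30],0.0245)
E
```

```text
shift [-0.0143 -0.003   0.1597] turn [-0.0002 -0.0002  0.0006] rows 2.4053911980916998 0.012226351647828869 t 5.7 j6 -0.6876526774018992 pos [ 445.  -194.3  149.8] w 85.37910694181855 F [-0.2  0.2  0.1]
```

View pics/w3.png

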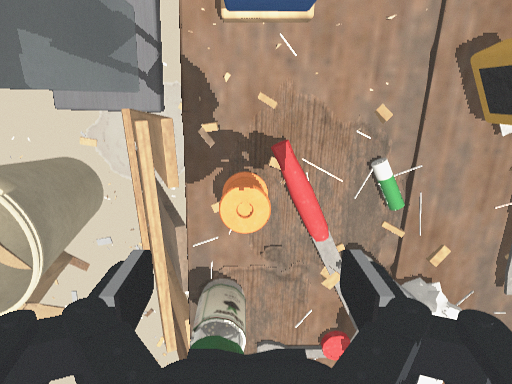

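The spool's top flange centre is at about (246,209). A red knife handle runs from (283,150) to (330,240), about 40 mm off, so I'll turn the grip to yaw -0.7 to clear it. The jar is at (220,320).

```bash
python3 - <<'E'
from h import *
i,p=cloud('w3');q=p[160:250,200:290].reshape(-1,3);q=q[(q[:,2]>43)&(q[:,2]<55)];print(len(q),q.min(0),q.max(0),np.median(q,0))
print(ray('w3',245.5,209,47),ray('w3',219,209,47),ray('w3',271.5,209,47),ray('w3',246,235,47))
k=p[195:235,300:330];print('knife z',np.nanmax(k[...,2]))
jm=sat('w3',(50,80,30),(85,255,200));print(ray('w3',217,345,106))
for z in (110,): go([444,-205,z],-0.7)
E
```

```text
2066 [ 423.46878049 -230.35157142   43.02956931] [ 465.40493778 -187.53906216   49.55508895] [ 444.34024292 -207.91052661   47.38448712]
[ 445.17479357 -208.41114755   47.        ] [ 423.62587364 -208.97532494   47.        ] [ 466.31177099 -207.85775533   47.        ] [ 446.16294314 -231.42759916   47.        ]
knife z 22.925606896122815
[ 427.16092963 -290.4365528   106.        ]
shift [-0.0142 -0.0017  0.053 ] turn [-2.000e-04 -1.000e-04  2.312e-01] rows 0.823968952123471 4.844681794864144 t 5.7 j6 -0.6876526774018992 pos [ 445.  -194.3  149.8] w 85.37910694181855 F [-0.2  0.2  0.1]
```

apply_moves:
  targets:
    - {"x":-0.0193,"y":0,"z":0.06,"ax":0,"ay":0,"az":0.231,"gripper":0.9}
    - {"x":-0.0193,"y":0,"z":0.06,"ax":0,"ay":0,"az":0.231,"gripper":0.9}
    - {"x":-0.0193,"y":0,"z":0.06,"ax":0,"ay":0,"az":0.231,"gripper":0.9}
    - {"x":-0.0193,"y":0,"z":0.06,"ax":0,"ay":0,"az":0.231,"gripper":0.9}
    - {"x":-0.0193,"y":0,"z":0.06,"ax":0,"ay":0,"az":0.231,"gripper":0.9}

```text
time: 6.2
ee_pos: [445.5, -209.2, 104.9]
tool_rot: [-0.0, 0.908, 0.419, -0.0]
wrist_force: [-0.2, -0.4, 0.3]
width: 77.0
gripper_force: 0.0
```

apply_moves:
  targets:
    - {"x":0,"y":0,"z":0,"ax":0,"ay":0,"az":0,"gripper":0.9}
    - {"x":0,"y":0,"z":0,"ax":0,"ay":0,"az":0,"gripper":0.9}
    - {"x":0,"y":0,"z":0,"ax":0,"ay":0,"az":0,"gripper":0.9}
    - {"x":0,"y":0,"z":0,"ax":0,"ay":0,"az":0,"gripper":0.9}

```text
time: 6.6
ee_pos: [445.4, -209.9, 105.1]
tool_rot: [0.0, 0.907, 0.422, 0.0]
wrist_force: [-1.2, -0.1, 0.2]
width: 77.1
gripper_force: 0.0
```

```bash
python3 - <<'E'
from h import *
go([444.8,-208.8,14],-0.7)
E
```

```text
shift [ 0.0006 -0.0016  0.1215] turn [0.     0.     0.0001] rows 1.8225830350583048 0.002257670644974141 t 6.6 j6 0.013296024327620557 pos [ 445.4 -209.9  105.1] w 77.08046151313135 F [-1.2 -0.1  0.2]
```

apply_moves:
  targets:
    - {"x":0.0006,"y":-0.0016,"z":0.06,"ax":0,"ay":0,"az":0,"gripper":0.9}
    - {"x":0.0006,"y":-0.0016,"z":0.11,"ax":0,"ay":0,"az":0,"gripper":0.9}
    - {"x":0.0006,"y":-0.0016,"z":0.133,"ax":0,"ay":0,"az":0,"gripper":0.9}
    - {"x":0.0006,"y":-0.0016,"z":0.133,"ax":0,"ay":0,"az":0,"gripper":0.8}
    - {"x":0.0006,"y":-0.0016,"z":0.133,"ax":0,"ay":0,"az":0,"gripper":0.6}
  force: 25

```text
time: 7.1
ee_pos: [445.1, -209.2, 5.8]
tool_rot: [0.0, 0.907, 0.421, 0.0]
wrist_force: [0.4, 0.5, 0.2]
width: 55.6
gripper_force: 0.0
```

apply_moves:
  targets:
    - {"x":0,"y":0,"z":0,"ax":0,"ay":0,"az":0,"gripper":0.45}
    - {"x":0,"y":0,"z":0,"ax":0,"ay":0,"az":0,"gripper":0.35}
    - {"x":0,"y":0,"z":0,"ax":0,"ay":0,"az":0,"gripper":0.3}
    - {"x":0,"y":0,"z":0,"ax":0,"ay":0,"az":0,"gripper":0.3}

```text
time: 7.5
ee_pos: [446.0, -209.8, 6.9]
tool_rot: [0.001, 0.907, 0.421, 0.001]
wrist_force: [-0.5, 1.4, 6.2]
width: 37.9
gripper_force: 24.6
```

apply_moves:
  targets:
    - {"x":0,"y":0,"z":-0.03,"ax":0,"ay":0,"az":0,"gripper":0.3}
    - {"x":0,"y":0,"z":-0.08,"ax":0,"ay":0,"az":0,"gripper":0.3}
    - {"x":0,"y":0,"z":-0.12,"ax":0,"ay":0,"az":0,"gripper":0.3}
    - {"x":0,"y":0,"z":-0.12,"ax":0,"ay":0,"az":0,"gripper":0.3}
    - {"x":0,"y":0,"z":-0.12,"ax":0,"ay":0,"az":0,"gripper":0.3}

```text
time: 8.0
ee_pos: [445.2, -209.3, 96.0]
tool_rot: [0.001, 0.907, 0.421, 0.0]
wrist_force: [0.1, 0.0, -1.3]
width: 37.7
gripper_force: 25.4
```

```bash
python3 - <<'E'
from h import *
go([453.6,111.4,100],0.0245)
snap('wrist','w4')
E
```

```text
shift [ 0.334  -0.2672 -0.0059] turn [ 6.000e-04  2.000e-04 -2.309e-01] rows 6.416096371492047 4.839252640379008 t 8.0 j6 0.015391530495144624 pos [ 445.2 -209.3   96. ] w 37.7357336851798 F [ 0.1  0.  -1.3]
```

View pics/w4.png

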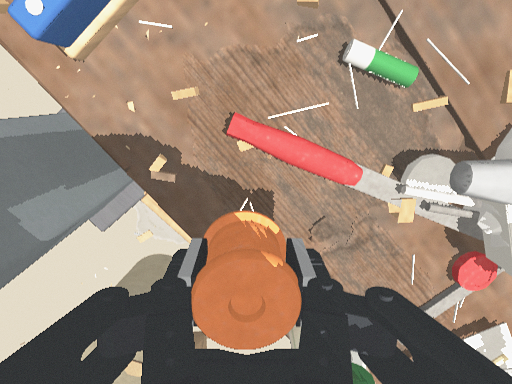

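```bash
python3 - <<'E'
from h import *
i,p=cloud('w4');q=p[265:335,205:290].reshape(-1,3);q=q[abs(q[:,2]-np.nanmedian(q[:,2]))<6]
A=np.c_[q[:,:2]-q[:,:2].mean(0),np.ones(len(q))];print(np.linalg.lstsq(A,q[:,2],rcond=None)[0],len(q))
q=p[200:360,180:310].reshape(-1,3);z=np.nanmedian(p[280:330,220:275,2]);print(z)
for u,v in[(192,300),(301,300),(247,349),(247,248)]:print(ray('w4',u,v,z).round(1))
E
```

```text
[-9.14703064e-03  3.72661008e-02  1.36579117e+02] 5922
136.65611856005796
[ 431.7 -194.9  136.7]
[ 462.6 -221.1  136.7]
[ 432.8 -225.3  136.7]
[ 461.1 -191.8  136.7]
```

The spool is held upright, with its underside 6.3 mm below the TCP. I'll carry it to pad 3.

apply_moves:
  targets:
    - {"x":0.331,"y":-0.267,"z":0.0,"ax":0,"ay":0,"az":-0.231,"gripper":0.3}
    - {"x":0.331,"y":-0.267,"z":0.0,"ax":0,"ay":0,"az":-0.231,"gripper":0.3}
    - {"x":0.331,"y":-0.267,"z":0.0,"ax":0,"ay":0,"az":-0.231,"gripper":0.3}
    - {"x":0.331,"y":-0.267,"z":0.0,"ax":0,"ay":0,"az":-0.231,"gripper":0.3}
    - {"x":0.331,"y":-0.267,"z":0.0,"ax":0,"ay":0,"az":-0.231,"gripper":0.3}

```text
time: 8.55
ee_pos: [448.7, 43.1, 93.7]
tool_rot: [-0.001, 0.696, 0.718, -0.001]
wrist_force: [0.7, 0.3, -0.3]
width: 37.9
gripper_force: 25.5
```

```bash
python3 - <<'E'
from h import *
go([452.7,109.5,90],0.0245)
E
```

```text
shift [0.0884 0.008  0.005 ] turn [-0.0009 -0.0002  0.0017] rows 1.3329738741269166 0.03556721663801932 t 8.55 j6 -0.20334396485829292 pos [448.7  43.1  93.7] w 37.92420869657798 F [ 0.7  0.3 -0.3]
```

apply_moves:
  targets:
    - {"x":0.088,"y":0.005,"z":0.03,"ax":0,"ay":0,"az":0.002,"gripper":0.3}
    - {"x":0.088,"y":0.005,"z":0.06,"ax":0,"ay":0,"az":0.002,"gripper":0.3}
    - {"x":0.088,"y":0.005,"z":0.06,"ax":0,"ay":0,"az":0.002,"gripper":0.3}
    - {"x":0.088,"y":0.005,"z":0.06,"ax":0,"ay":0,"az":0.002,"gripper":0.3}
    - {"x":0.088,"y":0.005,"z":0.06,"ax":0,"ay":0,"az":0.002,"gripper":0.3}

```text
time: 9.05
ee_pos: [453.0, 106.1, 50.8]
tool_rot: [0.0, 0.701, 0.713, 0.0]
wrist_force: [0.2, -0.5, 0.4]
width: 37.9
gripper_force: 25.5
```

```bash
python3 - <<'E'
from h import *
go([452.7,109.5,26.5],0.0245)
E
```

```text
shift [ 0.0045 -0.0003  0.0323] turn [ 0.0002  0.0001 -0.0023] rows 0.4899351552829849 0.0489394689382223 t 9.05 j6 -0.04732528883948916 pos [453.  106.1  50.8] w 37.94422343149458 F [ 0.2 -0.5  0.4]
```

apply_moves:
  targets:
    - {"x":0.0045,"y":0,"z":0.018,"ax":0,"ay":0,"az":-0.002,"gripper":0.3}
    - {"x":0.0045,"y":0,"z":0.026,"ax":0,"ay":0,"az":-0.002,"gripper":0.3}
    - {"x":0.0045,"y":0,"z":0.032,"ax":0,"ay":0,"az":-0.002,"gripper":0.3}
    - {"x":0.0045,"y":0,"z":0.032,"ax":0,"ay":0,"az":-0.002,"gripper":0.3}
    - {"x":0.0045,"y":0,"z":0.032,"ax":0,"ay":0,"az":-0.002,"gripper":0.3}

```text
time: 9.55
ee_pos: [453.0, 109.9, 26.8]
tool_rot: [0.0, 0.699, 0.715, 0.0]
wrist_force: [-0.1, 0.9, 0.5]
width: 38.0
gripper_force: 25.1
```

apply_moves:
  targets:
    - {"x":0,"y":0,"z":0.0015,"ax":0,"ay":0,"az":0,"gripper":0.3}
    - {"x":0,"y":0,"z":0.0015,"ax":0,"ay":0,"az":0,"gripper":0.6}
    - {"x":0,"y":0,"z":0.0015,"ax":0,"ay":0,"az":0,"gripper":0.9}
    - {"x":0,"y":0,"z":0.0015,"ax":0,"ay":0,"az":0,"gripper":1}
    - {"x":0,"y":0,"z":0.0015,"ax":0,"ay":0,"az":0,"gripper":1}

```text
time: 10.05
ee_pos: [452.4, 110.4, 25.1]
tool_rot: [-0.0, 0.698, 0.716, -0.0]
wrist_force: [0.0, 0.2, -0.5]
width: 85.0
gripper_force: 0.0
```

apply_moves:
  targets:
    - {"x":0,"y":0,"z":-0.06,"ax":0,"ay":0,"az":0,"gripper":1}
    - {"x":0,"y":0,"z":-0.12,"ax":0,"ay":0,"az":0,"gripper":1}
    - {"x":0,"y":0,"z":-0.17,"ax":0,"ay":0,"az":0,"gripper":1}
    - {"x":0,"y":0,"z":-0.17,"ax":0,"ay":0,"az":0,"gripper":1}
    - {"x":0,"y":0,"z":-0.17,"ax":0,"ay":0,"az":0,"gripper":1}

```text
time: 10.55
ee_pos: [452.9, 110.4, 153.3]
tool_rot: [0.001, 0.698, 0.716, 0.001]
wrist_force: [0.4, -0.1, 0.3]
width: 85.3
gripper_force: 0.0
```

```bash
python3 - <<'E'
from h import *
snap('wrist','w5')
go([655,-80,170],0.0245)
E
```

```text
shift [-0.2605  0.2645 -0.0245] turn [-0.0004 -0.      0.    ] rows 5.581290329291964 0.0008371564164086379 t 10.6 j6 -0.045591638441321136 pos [451.8 110.5 151.9] w 85.4676960222648 F [ 0.2 -0.6 -0.4]
```

View pics/w5.png

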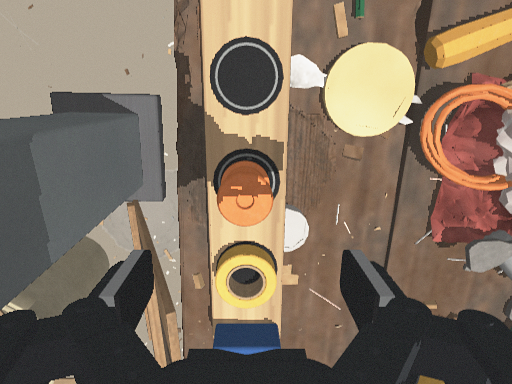

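The spool stands on pad 3 with its top at (245,195), and the tape lies on pad 4 at (246,280). I'll check how well they're centred.

```bash
python3 - <<'E'
from h import *
f=load('w5');im=f['im'].astype(int)
i,p=cloud('w5')
for n,m,z,r,c in[('spool',sat('w5',(3,120,60),(17,255,255)),67,21,(453,111)),('tape',sat('w5',(20,100,90),(40,255,255)),42,28,(455,23))]:
    q=p[m&(abs(p[...,2]-z)<3)];q=q[np.hypot(*(q[:,:2]-c).T)<40];print(n,len(q),np.percentile(q,[1,99],axis=0).round(1),np.percentile(q,[1,99],axis=0).mean(0).round(1))
for a in[(246,226,67),(218,197,67),(274,197,67),(246,309,42),(216,278,42),(277,278,42)]:print(a,ray('w5',*a).round(1))
ells('w5',[(246,75)],20,im.max(2)<75)
E
```

```text
spool 2349 [[432.5  89.8  64.2]
 [472.2 129.4  69. ]] [452.4 109.6  66.6]
tape 1448 [[428.4  -3.4  40.4]
 [481.7  49.3  43.9]] [455.   23.   42.2]
(246, 226, 67) [454.   88.1  67. ]
(218, 197, 67) [432.4 111.1  67. ]
(274, 197, 67) [474.5 112.1  67. ]
(246, 309, 42) [456.2  -6.   42. ]
(216, 278, 42) [428.4  26.3  42. ]
(277, 278, 42) [483.4  27.5  42. ]
[246.1  75.6] [57.1 60. ] [451.4 199.8  20. ]
```

Both are centred within about 2 mm. Next is the tape measure.

apply_moves:
  targets:
    - {"x":-0.261,"y":0.265,"z":-0.045,"ax":0,"ay":0,"az":0,"gripper":1}
    - {"x":-0.261,"y":0.265,"z":-0.045,"ax":0,"ay":0,"az":0,"gripper":1}
    - {"x":-0.261,"y":0.265,"z":-0.045,"ax":0,"ay":0,"az":0,"gripper":1}
    - {"x":-0.261,"y":0.265,"z":-0.045,"ax":0,"ay":0,"az":0,"gripper":1}
    - {"x":-0.261,"y":0.265,"z":-0.045,"ax":0,"ay":0,"az":0,"gripper":1}

```text
time: 11.1
ee_pos: [633.4, -60.5, 179.9]
tool_rot: [-0.002, 0.698, 0.716, -0.001]
wrist_force: [0.3, 1.8, -0.9]
width: 85.6
gripper_force: 0.0
```

apply_moves:
  targets:
    - {"x":-0.015,"y":0.03,"z":0,"ax":0,"ay":0,"az":0,"gripper":1}
    - {"x":-0.015,"y":0.03,"z":0,"ax":0,"ay":0,"az":0,"gripper":1}
    - {"x":-0.015,"y":0.03,"z":0,"ax":0,"ay":0,"az":0,"gripper":1}
    - {"x":-0.015,"y":0.03,"z":0,"ax":0,"ay":0,"az":0,"gripper":1}
    - {"x":-0.015,"y":0.03,"z":0,"ax":0,"ay":0,"az":0,"gripper":1}

```text
time: 11.6
ee_pos: [655.2, -69.0, 182.2]
tool_rot: [-0.001, 0.698, 0.716, -0.0]
wrist_force: [0.3, 1.1, -0.4]
width: 85.2
gripper_force: 0.0
```

```bash
python3 - <<'E'
from h import *
snap('wrist','w6')
go([655,-100,170],0.0245)
E
```

```text
shift [-0.0412 -0.0017  0.0167] turn [-0.0002 -0.0001  0.0003] rows 0.6672116539237714 0.006960042228051254 t 11.65 j6 -0.3135327864267804 pos [655.5 -69.1 182.6] w 85.35912893514228 F [ 0.9 -0.3 -0.1]
```

View pics/w6.png

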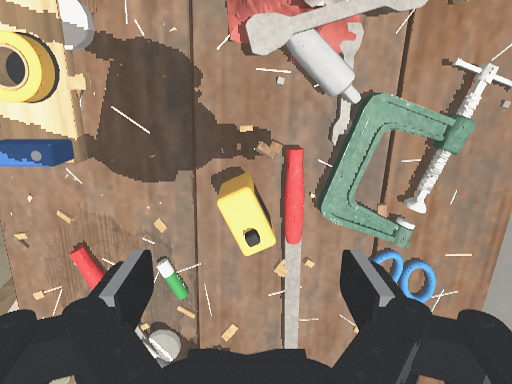

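```bash
python3 - <<'E'
from h import *
i,p=cloud('w6');s=p[150:280,190:300]
for lo,hi in((4,15),(15,30),(30,50),(50,57),(57,64),(64,80)):
    m=((s[...,2]>lo)&(s[...,2]<hi)).astype(np.uint8);n,l,st,_=cv2.connectedComponentsWithStats(m)
    if n<2: continue
    b=1+st[1:,4].argmax();q=s[l==b];r=cv2.minAreaRect(q[:,:2].astype(np.float32));print(lo,hi,len(q),np.round(r[0],1),np.round(r[1],1),round(r[2],1))
a=cv2.resize(cv2.imread('pics/w6.png')[150:280,190:310],None,fx=4,fy=4,interpolation=2)
b=cv2.resize(cv2.imread('pics/s0.png')[205:260,280:330],None,fx=8,fy=8,interpolation=2)
h=max(a.shape[0],b.shape[0]);c=np.zeros((h,a.shape[1]+b.shape[1]//2*1,3),np.uint8)
b=cv2.resize(b,None,fx=.75,fy=.75);c=np.zeros((h,a.shape[1]+b.shape[1],3),np.uint8);c[:a.shape[0],:a.shape[1]]=a;c[:b.shape[0],a.shape[1]:]=b
cv2.imwrite('pics/m.png',c)
E
```

```text
4 15 685 [ 701.4 -162.4] [27.6 54.5] 4.0
15 30 1247 [702.1 -93.8] [ 14.5 100.3] 4.1
30 50 312 [663.7 -90.7] [27.1 64.5] 57.0
50 57 150 [664.  -90.8] [26.5 64.6] 56.2
57 64 2123 [ 656.5 -103.8] [33.6 62. ] 26.9
64 80 207 [ 661.7 -113.9] [11.9 11.9] 24.7
```

View pics/m.png

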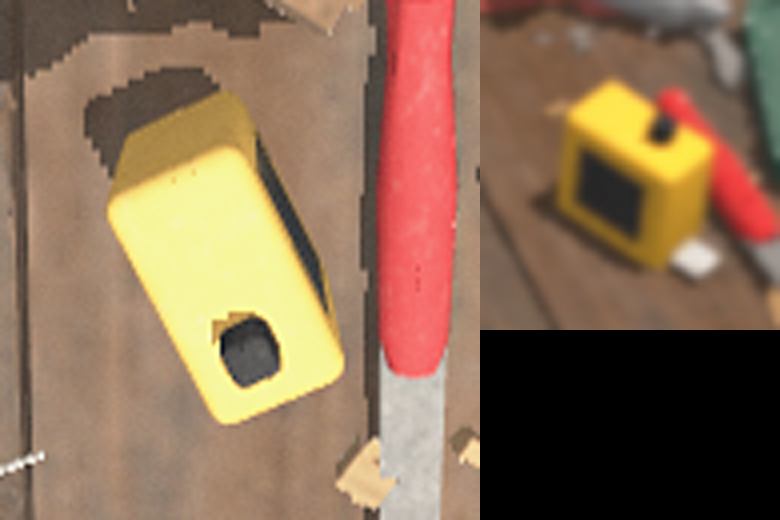

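The measure is a thin case whose thin axis points at world 27°. The top face measures about 34 x 62 mm, centred at (656.5,-103.8) and z = 60. The listing says 63 mm across own x, but the image clearly shows about 35 mm, so I'll grip across the thin axis. I'll keep the tips above the red knife handle beside it, at x of about 693 and beyond.

```bash
python3 - <<'E'
from h import *
go([656.5,-103.8,110],0.47)
i,p=cloud('w6');print('handle top',np.nanpercentile(p[160:240,280:305,2],95))
E
```

```text
shift [-0.0463  0.0003  0.0967] turn [-2.000e-04 -1.000e-04 -1.415e-01] rows 1.6087640857588554 2.964549826581981 t 11.65 j6 -0.3135327864267804 pos [655.5 -69.1 182.6] w 85.35912893514228 F [ 0.9 -0.3 -0.1]
handle top 21.44525909721834
```

apply_moves:
  targets:
    - {"x":-0.046,"y":0,"z":0.097,"ax":0,"ay":0,"az":-0.1415,"gripper":0.7}
    - {"x":-0.046,"y":0,"z":0.097,"ax":0,"ay":0,"az":-0.1415,"gripper":0.7}
    - {"x":-0.046,"y":0,"z":0.097,"ax":0,"ay":0,"az":-0.1415,"gripper":0.7}
    - {"x":-0.046,"y":0,"z":0.097,"ax":0,"ay":0,"az":-0.1415,"gripper":0.7}
    - {"x":-0.046,"y":0,"z":0.097,"ax":0,"ay":0,"az":-0.1415,"gripper":0.7}

```text
time: 12.15
ee_pos: [657.5, -104.2, 111.0]
tool_rot: [0.001, 0.525, 0.851, 0.0]
wrist_force: [-0.2, 0.4, 0.4]
width: 59.7
gripper_force: 0.0
```

apply_moves:
  targets:
    - {"x":0,"y":0,"z":0,"ax":0,"ay":0,"az":0,"gripper":0.7}
    - {"x":0,"y":0,"z":0,"ax":0,"ay":0,"az":0,"gripper":0.7}
    - {"x":0,"y":0,"z":0,"ax":0,"ay":0,"az":0,"gripper":0.7}
    - {"x":0,"y":0,"z":0,"ax":0,"ay":0,"az":0,"gripper":0.7}

```text
time: 12.55
ee_pos: [657.2, -104.4, 110.3]
tool_rot: [0.0, 0.524, 0.852, 0.0]
wrist_force: [0.3, 0.2, 0.5]
width: 59.7
gripper_force: 0.0
```

```bash
python3 - <<'E'
from h import *
snap('wrist','w7')
i,p=cloud('w7');m=((p[...,2]>56)&(p[...,2]<63)&(np.hypot(p[...,0]-656,p[...,1]+104)<50));q=p[m];print(len(q))
r=cv2.minAreaRect(q[:,:2].astype(np.float32));print(np.round(r[0],1),np.round(r[1],1),r[2])
go([656.5,-103.8,28],0.47)
E
```

```text
4159
[ 656.5 -103.6] [33.7 61.8] 26.799802780151367
shift [ 0.0012 -0.0005  0.1096] turn [ 0.0001  0.0001 -0.0003] rows 1.6433732816178752 0.007285069970059443 t 12.6 j6 -0.80766199096766 pos [ 657.2 -104.4  110.2] w 59.473018851437885 F [-0.7 -0.3  0.4]
```

View pics/w7.png

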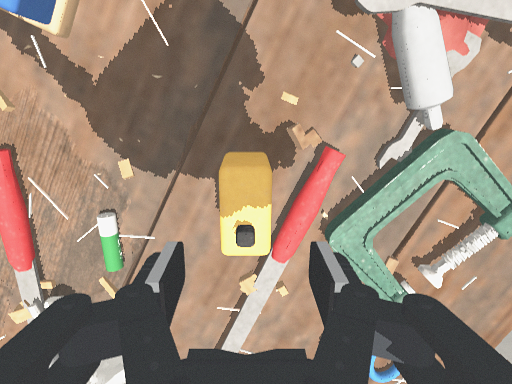

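It's aligned: the measure is upright between the fingers at (246,205). I'll descend with the tips above the handle (21 mm high).

apply_moves:
  targets:
    - {"x":0.001,"y":-0.0005,"z":0.05,"ax":0,"ay":0,"az":0,"gripper":0.7}
    - {"x":0.001,"y":-0.0005,"z":0.09,"ax":0,"ay":0,"az":0,"gripper":0.7}
    - {"x":0.001,"y":-0.0005,"z":0.108,"ax":0,"ay":0,"az":0,"gripper":0.7}
    - {"x":0.001,"y":-0.0005,"z":0.108,"ax":0,"ay":0,"az":0,"gripper":0.7}
    - {"x":0.001,"y":-0.0005,"z":0.108,"ax":0,"ay":0,"az":0,"gripper":0.5}
  force: 50

```text
time: 13.1
ee_pos: [657.3, -104.3, 30.2]
tool_rot: [0.001, 0.523, 0.852, 0.0]
wrist_force: [-0.1, 0.3, 0.2]
width: 46.5
gripper_force: 0.0
```

apply_moves:
  targets:
    - {"x":0,"y":0,"z":0,"ax":0,"ay":0,"az":0,"gripper":0.4}
    - {"x":0,"y":0,"z":0,"ax":0,"ay":0,"az":0,"gripper":0.25}
    - {"x":0,"y":0,"z":0,"ax":0,"ay":0,"az":0,"gripper":0.25}
    - {"x":0,"y":0,"z":0,"ax":0,"ay":0,"az":0,"gripper":0.25}

```text
time: 13.5
ee_pos: [658.0, -104.7, 31.5]
tool_rot: [0.002, 0.523, 0.852, 0.0]
wrist_force: [-0.4, 0.6, 6.4]
width: 33.3
gripper_force: 50.9
```

apply_moves:
  targets:
    - {"x":0,"y":0,"z":-0.04,"ax":0,"ay":0,"az":0,"gripper":0.25}
    - {"x":0,"y":0,"z":-0.09,"ax":0,"ay":0,"az":0,"gripper":0.25}
    - {"x":0,"y":0,"z":-0.135,"ax":0,"ay":0,"az":0,"gripper":0.25}
    - {"x":0,"y":0,"z":-0.135,"ax":0,"ay":0,"az":0,"gripper":0.25}
    - {"x":0,"y":0,"z":-0.135,"ax":0,"ay":0,"az":0,"gripper":0.25}

```text
time: 14.0
ee_pos: [656.8, -104.1, 131.0]
tool_rot: [0.001, 0.523, 0.852, 0.0]
wrist_force: [-0.8, 0.5, -2.9]
width: 33.5
gripper_force: 50.6
```

```bash
python3 - <<'E'
from h import *
go([451.4,198.5,130],0.0245)
E
```

```text
shift [ 0.4837 -0.0619  0.0007] turn [0.0005 0.0003 0.1415] rows 7.313963906422592 2.9660497530523084 t 14.0 j6 -0.8076563585074481 pos [ 656.8 -104.1  131. ] w 33.51366646208997 F [-0.8  0.5 -2.9]
```

apply_moves:
  targets:
    - {"x":0.484,"y":-0.062,"z":0,"ax":0,"ay":0,"az":0.1415,"gripper":0.25}
    - {"x":0.484,"y":-0.062,"z":0,"ax":0,"ay":0,"az":0.1415,"gripper":0.25}
    - {"x":0.484,"y":-0.062,"z":0,"ax":0,"ay":0,"az":0.1415,"gripper":0.25}
    - {"x":0.484,"y":-0.062,"z":0,"ax":0,"ay":0,"az":0.1415,"gripper":0.25}
    - {"x":0.484,"y":-0.062,"z":0,"ax":0,"ay":0,"az":0.1415,"gripper":0.25}

```text
time: 14.5
ee_pos: [512.9, 104.3, 127.8]
tool_rot: [-0.002, 0.699, 0.716, -0.001]
wrist_force: [1.5, 0.8, -1.7]
width: 33.5
gripper_force: 50.7
```

```bash
python3 - <<'E'
from h import *
go([451.4,198.5,100],0.0245)
E
```

```text
shift [ 0.1276 -0.0788  0.0374] turn [-0.0014 -0.0002 -0.0002] rows 2.3178843001708223 0.003743262672639442 t 14.5 j6 -0.054767346878129494 pos [512.9 104.3 127.8] w 33.48675615016554 F [ 1.5  0.8 -1.7]
```

apply_moves:
  targets:
    - {"x":0.125,"y":-0.078,"z":0,"ax":0,"ay":0,"az":0,"gripper":0.25}
    - {"x":0.125,"y":-0.078,"z":0.0,"ax":0,"ay":0,"az":0,"gripper":0.25}
    - {"x":0.125,"y":-0.078,"z":0.04,"ax":0,"ay":0,"az":0,"gripper":0.25}
    - {"x":0.125,"y":-0.078,"z":0.06,"ax":0,"ay":0,"az":0,"gripper":0.25}
    - {"x":0.125,"y":-0.078,"z":0.06,"ax":0,"ay":0,"az":0,"gripper":0.25}

```text
time: 15.0
ee_pos: [450.9, 195.0, 80.9]
tool_rot: [-0.003, 0.698, 0.716, -0.004]
wrist_force: [-1.3, -0.8, -2.0]
width: 33.4
gripper_force: 50.6
```

apply_moves:
  targets:
    - {"x":0,"y":0,"z":0,"ax":0,"ay":0,"az":0,"gripper":0.25}
    - {"x":0,"y":0,"z":0,"ax":0,"ay":0,"az":0,"gripper":0.25}
    - {"x":0,"y":0,"z":0,"ax":0,"ay":0,"az":0,"gripper":0.25}
    - {"x":0,"y":0,"z":0,"ax":0,"ay":0,"az":0,"gripper":0.25}

```text
time: 15.4
ee_pos: [455.9, 194.9, 86.0]
tool_rot: [0.0, 0.699, 0.716, 0.001]
wrist_force: [-0.1, 0.2, -1.8]
width: 33.4
gripper_force: 50.6
```

```bash
python3 - <<'E'
from h import *
s=env.observe()['ee_pos'];snap('wrist','w8')
i,p=cloud('w8');k=(p[...,2]>s[2]+22)&(p[...,2]<s[2]+33)&sat('w8',(18,90,60),(40,255,255))&(np.hypot(p[...,0]-s[0],p[...,1]-s[1])<45);q=p[k];print(len(q))
r=cv2.minAreaRect(q[:,:2].astype(np.float32));print(np.round(r[0],1),np.round(r[1],1),r[2],np.percentile(q[:,2],[10,50,90]),s)
go([451.4,198.5,51.5],0.0245)
E
```

```text
9508
[456.5 197.2] [34.2 61.5] 1.1926636695861816 [113.09490695 114.88785818 115.72704778] [455.90558711 194.90101183  85.95707556]
shift [ 0.0049 -0.0058  0.0458] turn [ 0.0004 -0.     -0.0001] rows 0.6962465801321881 0.0026764407607196465 t 15.45 j6 0.13579853382529164 pos [455.8 194.9  85.9] w 33.56621431989397 F [ 0.8 -0.3 -1.3]
```

View pics/w8.png

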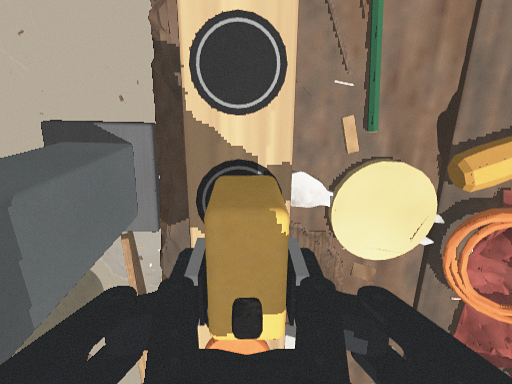

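The measure hangs upright over pad 2. The case centre is offset (+0.6,+2.3) from the TCP, and the underside is 31 mm below it. I'll set it down with the TCP at (450.8,197.4,51).

apply_moves:
  targets:
    - {"x":0.0035,"y":-0.0067,"z":0.015,"ax":0,"ay":0,"az":0,"gripper":0.25}
    - {"x":0.0035,"y":-0.0067,"z":0.03,"ax":0,"ay":0,"az":0,"gripper":0.25}
    - {"x":0.0035,"y":-0.0067,"z":0.04,"ax":0,"ay":0,"az":0,"gripper":0.25}
    - {"x":0.0035,"y":-0.0067,"z":0.046,"ax":0,"ay":0,"az":0,"gripper":0.25}
    - {"x":0.0035,"y":-0.0067,"z":0.046,"ax":0,"ay":0,"az":0,"gripper":0.25}

```text
time: 15.95
ee_pos: [449.2, 197.6, 51.5]
tool_rot: [-0.001, 0.698, 0.716, -0.002]
wrist_force: [-8.7, -1.9, 13.5]
width: 33.2
gripper_force: 52.9
```

apply_moves:
  targets:
    - {"x":0,"y":0,"z":0.001,"ax":0,"ay":0,"az":0,"gripper":0.25}
    - {"x":0,"y":0,"z":0.001,"ax":0,"ay":0,"az":0,"gripper":0.25}

```text
time: 16.15
ee_pos: [449.2, 197.6, 51.5]
tool_rot: [-0.001, 0.698, 0.716, -0.002]
wrist_force: [-11.7, -3.0, 20.4]
width: 33.6
gripper_force: 53.6
```

apply_moves:
  targets:
    - {"x":0,"y":0.002,"z":-0.001,"ax":0,"ay":0,"az":0,"gripper":0.25}
    - {"x":0,"y":0.002,"z":-0.001,"ax":0,"ay":0,"az":0,"gripper":0.45}
    - {"x":0,"y":0.002,"z":-0.001,"ax":0,"ay":0,"az":0,"gripper":0.65}
    - {"x":0,"y":0.002,"z":-0.001,"ax":0,"ay":0,"az":0,"gripper":0.9}
    - {"x":0,"y":0.002,"z":-0.001,"ax":0,"ay":0,"az":0,"gripper":0.9}

```text
time: 16.65
ee_pos: [451.5, 197.6, 50.5]
tool_rot: [-0.0, 0.698, 0.716, -0.0]
wrist_force: [-0.6, -0.2, -0.2]
width: 76.7
gripper_force: 0.0
```

apply_moves:
  targets:
    - {"x":0,"y":0,"z":-0.06,"ax":0,"ay":0,"az":0,"gripper":0.9}
    - {"x":0,"y":0,"z":-0.12,"ax":0,"ay":0,"az":0,"gripper":0.9}
    - {"x":0,"y":0,"z":-0.17,"ax":0,"ay":0,"az":0,"gripper":0.9}
    - {"x":0,"y":0,"z":-0.2,"ax":0,"ay":0,"az":0,"gripper":0.9}
    - {"x":0,"y":0,"z":-0.2,"ax":0,"ay":0,"az":0,"gripper":1}

```text
time: 17.15
ee_pos: [454.2, 198.1, 204.9]
tool_rot: [0.002, 0.698, 0.716, 0.003]
wrist_force: [0.4, 0.8, -0.7]
width: 85.7
gripper_force: 0.0
```

```bash
python3 - <<'E'
from h import *
snap('wrist','w9')
i,p=cloud('w9');k=(p[...,2]>76)&(p[...,2]<83)&sat('w9',(18,90,60),(40,255,255));q=p[k];q=q[np.hypot(q[:,0]-451,q[:,1]-200)<45]
r=cv2.minAreaRect(q[:,:2].astype(np.float32));print(len(q),np.round(r[0],1),np.round(r[1],1),r[2])
im=load('w9')['im'].astype(int);u=p.copy();k=(abs(p[...,2]-20)<4)&(np.hypot(p[...,0]-449.2,p[...,1]-288)<20)
v,uu=np.where(k);print(uu.mean(),v.mean())
if len(v): ells('w9',[(int(uu.mean()),int(v.mean()))],20,im.max(2)<75)
go([424,-300,200],0.0245)
E
```

```text
2380 [451.4 199.9] [33.8 61.1] 1.1432149410247803
241.29570637119113 77.6876731301939
[241.3  78.5] [47.7 50. ] [449.2 287.7  20. ]
shift [-0.6626 -0.0546  0.0024] turn [ 0.0012 -0.0002  0.    ] rows 9.9733009836461 0.0005155096760710356 t 17.2 j6 0.14227588558760748 pos [452.7 197.8 202.2] w 85.16325607918164 F [-1.   0.5  0.3]
```

The measure is centred at (451.4,199.9), and pad 1 is confirmed at (449.2,287.7). Now the jar.

apply_moves:
  targets:
    - {"x":-0.663,"y":-0.055,"z":0,"ax":0,"ay":0,"az":0,"gripper":1}
    - {"x":-0.663,"y":-0.055,"z":0,"ax":0,"ay":0,"az":0,"gripper":1}
    - {"x":-0.663,"y":-0.055,"z":0,"ax":0,"ay":0,"az":0,"gripper":1}
    - {"x":-0.663,"y":-0.055,"z":0,"ax":0,"ay":0,"az":0,"gripper":1}
    - {"x":-0.663,"y":-0.055,"z":0,"ax":0,"ay":0,"az":0,"gripper":1}

```text
time: 17.7
ee_pos: [435.5, -53.3, 198.7]
tool_rot: [-0.001, 0.698, 0.716, -0.001]
wrist_force: [1.9, 0.3, -0.8]
width: 85.4
gripper_force: 0.0
```

apply_moves:
  targets:
    - {"x":-0.331,"y":-0.02,"z":0,"ax":0,"ay":0,"az":0,"gripper":1}
    - {"x":-0.331,"y":-0.02,"z":0,"ax":0,"ay":0,"az":0,"gripper":1}
    - {"x":-0.331,"y":-0.02,"z":0,"ax":0,"ay":0,"az":0,"gripper":1}
    - {"x":-0.331,"y":-0.02,"z":0,"ax":0,"ay":0,"az":0,"gripper":1}
    - {"x":-0.331,"y":-0.02,"z":0,"ax":0,"ay":0,"az":0,"gripper":1}

```text
time: 18.2
ee_pos: [426.8, -301.8, 198.4]
tool_rot: [-0.002, 0.699, 0.716, 0.0]
wrist_force: [1.7, 0.6, -0.4]
width: 85.5
gripper_force: 0.0
```

apply_moves:
  targets:
    - {"x":0,"y":0,"z":0,"ax":0,"ay":0,"az":0,"gripper":1}
    - {"x":0,"y":0,"z":0,"ax":0,"ay":0,"az":0,"gripper":1}
    - {"x":0,"y":0,"z":0,"ax":0,"ay":0,"az":0,"gripper":1}
    - {"x":0,"y":0,"z":0,"ax":0,"ay":0,"az":0,"gripper":1}

```text
time: 18.6
ee_pos: [428.2, -298.9, 200.0]
tool_rot: [-0.001, 0.698, 0.716, 0.0]
wrist_force: [0.4, -0.6, -1.1]
width: 85.7
gripper_force: 0.0
```

```bash
python3 - <<'E'
from h import *
snap('wrist','wa')
i,p=cloud('wa');k=(abs(p[...,2]-106)<4)&(np.hypot(p[...,0]-423,p[...,1]+320)<45);q=p[k];r=cv2.minEnclosingCircle(q[:,:2].astype(np.float32));print(len(q),r,q.min(0),q.max(0))
go([423,-320,150],0.0245)
E
```

```text
2349 ((424.0722961425781, -323.59918212890625), 23.133058547973633) [ 401.83796552 -346.47339818  102.00161969] [ 446.04937197 -300.5328146   108.77103028]
shift [-0.0278 -0.0078  0.0672] turn [-0.0001 -0.0002  0.0006] rows 1.096471610300629 0.012619193416173433 t 18.65 j6 -0.8675798845721516 pos [ 428.3 -299.1  200.4] w 85.20836924283658 F [0.2 0.5 0.1]
```

View pics/wa.png

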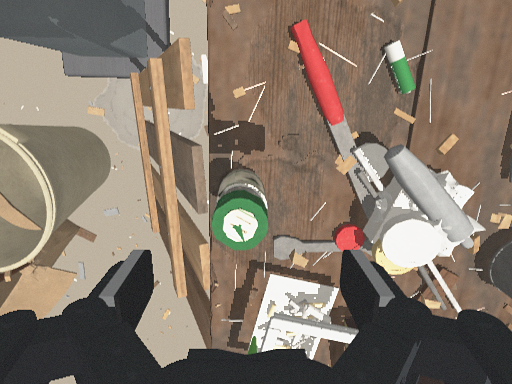

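The jar's lid centre is at (241,217), which maps to (424,-323.5) and z = 106 with a 46 mm diameter. It's clear of the wrench and the tray.

apply_moves:
  targets:
    - {"x":-0.0325,"y":-0.0065,"z":0.09,"ax":0,"ay":0,"az":0,"gripper":1}
    - {"x":-0.0325,"y":-0.0065,"z":0.09,"ax":0,"ay":0,"az":0,"gripper":1}
    - {"x":-0.0325,"y":-0.0065,"z":0.09,"ax":0,"ay":0,"az":0,"gripper":1}
    - {"x":-0.0325,"y":-0.0065,"z":0.09,"ax":0,"ay":0,"az":0,"gripper":0.9}
    - {"x":-0.0325,"y":-0.0065,"z":0.09,"ax":0,"ay":0,"az":0,"gripper":0.9}

```text
time: 19.15
ee_pos: [425.0, -325.2, 135.2]
tool_rot: [0.002, 0.698, 0.716, -0.0]
wrist_force: [0.3, -0.5, 0.1]
width: 77.1
gripper_force: 0.0
```

```bash
python3 - <<'E'
from h import *
go([424,-323.5,48],0.0245)
E
```

```text
shift [ 0.0026 -0.0015  0.1163] turn [0.0007 0.0008 0.0003] rows 1.7447252648413363 0.00692634577276814 t 19.15 j6 -0.9048117631809047 pos [ 425.  -325.2  135.2] w 77.14150147164054 F [ 0.3 -0.5  0.1]
```

apply_moves:
  targets:
    - {"x":0.001,"y":-0.001,"z":0.05,"ax":0,"ay":0,"az":0,"gripper":0.9}
    - {"x":0.001,"y":-0.001,"z":0.09,"ax":0,"ay":0,"az":0,"gripper":0.9}
    - {"x":0.001,"y":-0.001,"z":0.116,"ax":0,"ay":0,"az":0,"gripper":0.9}
    - {"x":0.001,"y":-0.001,"z":0.116,"ax":0,"ay":0,"az":0,"gripper":0.9}
    - {"x":0.001,"y":-0.001,"z":0.116,"ax":0,"ay":0,"az":0,"gripper":0.7}
  force: 35

```text
time: 19.65
ee_pos: [424.1, -324.8, 47.9]
tool_rot: [0.001, 0.698, 0.716, -0.0]
wrist_force: [-0.1, 0.1, 0.4]
width: 63.8
gripper_force: 0.0
```

apply_moves:
  targets:
    - {"x":0,"y":0,"z":0,"ax":0,"ay":0,"az":0,"gripper":0.5}
    - {"x":0,"y":0,"z":0,"ax":0,"ay":0,"az":0,"gripper":0.35}
    - {"x":0,"y":0,"z":0,"ax":0,"ay":0,"az":0,"gripper":0.35}
    - {"x":0,"y":0,"z":0,"ax":0,"ay":0,"az":0,"gripper":0.35}

```text
time: 20.05
ee_pos: [424.4, -325.8, 48.7]
tool_rot: [0.002, 0.698, 0.716, -0.0]
wrist_force: [-1.0, 0.3, 7.6]
width: 44.7
gripper_force: 32.6
```

apply_moves:
  targets:
    - {"x":0,"y":0,"z":-0.04,"ax":0,"ay":0,"az":0,"gripper":0.35}
    - {"x":0,"y":0,"z":-0.1,"ax":0,"ay":0,"az":0,"gripper":0.35}
    - {"x":0,"y":0,"z":-0.16,"ax":0,"ay":0,"az":0,"gripper":0.35}
    - {"x":0,"y":0,"z":-0.18,"ax":0,"ay":0,"az":0,"gripper":0.35}
    - {"x":0,"y":0,"z":-0.18,"ax":0,"ay":0,"az":0,"gripper":0.35}

```text
time: 20.55
ee_pos: [424.6, -325.9, 184.8]
tool_rot: [0.004, 0.698, 0.716, -0.0]
wrist_force: [0.3, -0.7, -0.9]
width: 44.3
gripper_force: 32.2
```

```bash
python3 - <<'E'
from h import *
s=env.observe()['ee_pos'];snap('wrist','wb')
i,p=cloud('wb')
q=p[(np.hypot(p[...,0]-s[0],p[...,1]-s[1])<35)&(abs(p[...,2]-s[2]-57)<6)]; print(len(q),np.median(q[:,2]),s,cv2.minEnclosingCircle(q[:,:2].astype(np.float32)),q.min(0),q.max(0))
go([449.2,287.7,180],0.0245)
E
```

```text
11316 242.28584277436187 [ 424.59882069 -325.86277465  184.81033697] ((423.5381774902344, -319.7109680175781), 34.3807258605957) [ 389.67763714 -332.49912745  235.81346731] [ 457.36871759 -300.2967166   247.56909223]
shift [0.8153 0.0544 0.0013] turn [0.0004 0.0005 0.    ] rows 12.256295344581156 0.00041970512533215897 t 20.6 j6 -0.9052646217843404 pos [ 423.5 -324.6  181.9] w 44.64617735663137 F [-0.7 -0.6 -1.9]
```

apply_moves:
  targets:
    - {"x":0.813,"y":0.05,"z":0,"ax":0,"ay":0,"az":0,"gripper":0.35}
    - {"x":0.813,"y":0.05,"z":0,"ax":0,"ay":0,"az":0,"gripper":0.35}
    - {"x":0.813,"y":0.05,"z":0,"ax":0,"ay":0,"az":0,"gripper":0.35}
    - {"x":0.813,"y":0.05,"z":0,"ax":0,"ay":0,"az":0,"gripper":0.35}
    - {"x":0.813,"y":0.05,"z":0,"ax":0,"ay":0,"az":0,"gripper":0.35}

```text
time: 21.1
ee_pos: [430.4, -71.8, 178.4]
tool_rot: [-0.002, 0.699, 0.715, -0.001]
wrist_force: [0.9, -0.8, -0.2]
width: 44.5
gripper_force: 32.2
```

apply_moves:
  targets:
    - {"x":0.48,"y":0.03,"z":0,"ax":0,"ay":0,"az":0,"gripper":0.35}
    - {"x":0.48,"y":0.03,"z":0,"ax":0,"ay":0,"az":0,"gripper":0.35}
    - {"x":0.48,"y":0.03,"z":0,"ax":0,"ay":0,"az":0,"gripper":0.35}
    - {"x":0.48,"y":0.03,"z":0,"ax":0,"ay":0,"az":0,"gripper":0.35}
    - {"x":0.48,"y":0.03,"z":0,"ax":0,"ay":0,"az":0,"gripper":0.35}

```text
time: 21.6
ee_pos: [439.7, 177.3, 178.4]
tool_rot: [-0.001, 0.698, 0.716, -0.002]
wrist_force: [1.1, -0.7, -0.5]
width: 44.6
gripper_force: 32.2
```

```bash
python3 - <<'E'
from h import *
go([449.2,286,120],0.0245)
E
```

```text
shift [0.1446 0.0166 0.0777] turn [-0.0015  0.0002  0.    ] rows 2.475342948622171 0.0010385595035697806 t 21.6 j6 0.10304325902540883 pos [439.7 177.3 178.4] w 44.64761357681325 F [ 1.1 -0.7 -0.5]
```

apply_moves:
  targets:
    - {"x":0.14,"y":0.013,"z":0,"ax":0,"ay":0,"az":0,"gripper":0.35}
    - {"x":0.14,"y":0.013,"z":0,"ax":0,"ay":0,"az":0,"gripper":0.35}
    - {"x":0.14,"y":0.013,"z":0,"ax":0,"ay":0,"az":0,"gripper":0.35}
    - {"x":0.14,"y":0.013,"z":0.05,"ax":0,"ay":0,"az":0,"gripper":0.35}
    - {"x":0.14,"y":0.013,"z":0.1,"ax":0,"ay":0,"az":0,"gripper":0.35}

```text
time: 22.1
ee_pos: [448.2, 280.6, 103.8]
tool_rot: [-0.0, 0.698, 0.716, -0.001]
wrist_force: [0.5, -0.6, -1.3]
width: 45.0
gripper_force: 32.3
```

apply_moves:
  targets:
    - {"x":0,"y":0,"z":0,"ax":0,"ay":0,"az":0,"gripper":0.35}
    - {"x":0,"y":0,"z":0,"ax":0,"ay":0,"az":0,"gripper":0.35}
    - {"x":0,"y":0,"z":0,"ax":0,"ay":0,"az":0,"gripper":0.35}
    - {"x":0,"y":0,"z":0,"ax":0,"ay":0,"az":0,"gripper":0.35}

```text
time: 22.5
ee_pos: [450.4, 280.9, 108.3]
tool_rot: [0.001, 0.698, 0.716, 0.002]
wrist_force: [-0.0, 0.0, -0.2]
width: 44.7
gripper_force: 32.4
```

```bash
python3 - <<'E'
from h import *
go([449.2,286,69],0.0245)
E
```

```text
shift [ 0.0068 -0.0017  0.0524] turn [ 0.0011 -0.0003 -0.0001] rows 0.7925529408323159 0.0020443470330917587 t 22.5 j6 0.3055409259524518 pos [450.4 280.9 108.3] w 44.748432023510944 F [-0.   0.  -0.2]
```

apply_moves:
  targets:
    - {"x":0.0068,"y":-0.0017,"z":0.018,"ax":0,"ay":0,"az":0,"gripper":0.35}
    - {"x":0.0068,"y":-0.0017,"z":0.036,"ax":0,"ay":0,"az":0,"gripper":0.35}
    - {"x":0.0068,"y":-0.0017,"z":0.046,"ax":0,"ay":0,"az":0,"gripper":0.35}
    - {"x":0.0068,"y":-0.0017,"z":0.051,"ax":0,"ay":0,"az":0,"gripper":0.35}
    - {"x":0.0068,"y":-0.0017,"z":0.051,"ax":0,"ay":0,"az":0,"gripper":0.35}

```text
time: 23.0
ee_pos: [446.6, 285.8, 68.7]
tool_rot: [-0.001, 0.698, 0.716, -0.001]
wrist_force: [-7.1, -1.4, 12.5]
width: 44.7
gripper_force: 33.5
```

apply_moves:
  targets:
    - {"x":0,"y":0,"z":0,"ax":0,"ay":0,"az":0,"gripper":0.35}
    - {"x":0,"y":0,"z":0,"ax":0,"ay":0,"az":0,"gripper":0.35}
    - {"x":0,"y":0,"z":0,"ax":0,"ay":0,"az":0,"gripper":0.35}

```text
time: 23.3
ee_pos: [446.6, 285.7, 68.7]
tool_rot: [-0.001, 0.698, 0.716, -0.001]
wrist_force: [-6.5, -1.7, 12.2]
width: 44.4
gripper_force: 33.5
```

apply_moves:
  targets:
    - {"x":0,"y":0,"z":-0.006,"ax":0,"ay":0,"az":0,"gripper":0.35}
    - {"x":0,"y":0,"z":-0.006,"ax":0,"ay":0,"az":0,"gripper":0.35}
    - {"x":0,"y":0,"z":-0.006,"ax":0,"ay":0,"az":0,"gripper":0.35}
    - {"x":0,"y":0,"z":-0.006,"ax":0,"ay":0,"az":0,"gripper":0.35}
    - {"x":0,"y":0,"z":-0.006,"ax":0,"ay":0,"az":0,"gripper":0.35}

```text
time: 23.8
ee_pos: [447.4, 285.6, 72.1]
tool_rot: [-0.0, 0.698, 0.716, -0.0]
wrist_force: [0.4, 0.3, -1.5]
width: 44.8
gripper_force: 32.3
```

apply_moves:
  targets:
    - {"x":0,"y":0,"z":0.0015,"ax":0,"ay":0,"az":0,"gripper":0.35}
    - {"x":0,"y":0,"z":0.003,"ax":0,"ay":0,"az":0,"gripper":0.35}
    - {"x":0,"y":0,"z":0.0045,"ax":0,"ay":0,"az":0,"gripper":0.35}
    - {"x":0,"y":0,"z":0.0045,"ax":0,"ay":0,"az":0,"gripper":0.35}
    - {"x":0,"y":0,"z":0.0045,"ax":0,"ay":0,"az":0,"gripper":0.35}

```text
time: 24.3
ee_pos: [447.5, 285.7, 69.1]
tool_rot: [-0.0, 0.698, 0.716, -0.0]
wrist_force: [-0.1, -0.5, -1.2]
width: 44.4
gripper_force: 32.4
```

apply_moves:
  targets:
    - {"x":0,"y":0.0022,"z":0,"ax":0,"ay":0,"az":0,"gripper":0.35}
    - {"x":0,"y":0.0022,"z":0,"ax":0,"ay":0,"az":0,"gripper":0.35}
    - {"x":0,"y":0.0022,"z":0.0008,"ax":0,"ay":0,"az":0,"gripper":0.35}
    - {"x":0,"y":0.0022,"z":0.0008,"ax":0,"ay":0,"az":0,"gripper":0.35}
    - {"x":0,"y":0.0022,"z":0.0008,"ax":0,"ay":0,"az":0,"gripper":0.35}

```text
time: 24.8
ee_pos: [449.4, 285.8, 68.8]
tool_rot: [0.0, 0.698, 0.716, 0.0]
wrist_force: [-0.3, -1.3, 1.3]
width: 44.7
gripper_force: 32.5
```

apply_moves:
  targets:
    - {"x":0,"y":0,"z":0,"ax":0,"ay":0,"az":0,"gripper":0.5}
    - {"x":0,"y":0,"z":0,"ax":0,"ay":0,"az":0,"gripper":0.65}
    - {"x":0,"y":0,"z":0,"ax":0,"ay":0,"az":0,"gripper":0.8}
    - {"x":0,"y":0,"z":0,"ax":0,"ay":0,"az":0,"gripper":0.9}
    - {"x":0,"y":0,"z":0,"ax":0,"ay":0,"az":0,"gripper":0.9}

```text
time: 25.3
ee_pos: [449.1, 285.7, 68.4]
tool_rot: [-0.0, 0.698, 0.716, -0.0]
wrist_force: [-0.2, 0.4, 0.4]
width: 76.6
gripper_force: 0.0
```

apply_moves:
  targets:
    - {"x":0,"y":0,"z":-0.06,"ax":0,"ay":0,"az":0,"gripper":0.9}
    - {"x":0,"y":0,"z":-0.12,"ax":0,"ay":0,"az":0,"gripper":0.9}
    - {"x":0,"y":0,"z":-0.18,"ax":0,"ay":0,"az":0,"gripper":0.9}
    - {"x":0,"y":0,"z":-0.22,"ax":0,"ay":0,"az":0,"gripper":0.9}
    - {"x":0,"y":0,"z":-0.22,"ax":0,"ay":0,"az":0,"gripper":0.9}

```text
time: 25.8
ee_pos: [452.1, 286.8, 239.5]
tool_rot: [0.002, 0.698, 0.716, 0.005]
wrist_force: [0.3, 0.7, 0.4]
width: 77.0
gripper_force: 0.0
```

```bash
python3 - <<'E'
from h import *
snap('wrist','wc')
i,p=cloud('wc');q=p[(np.hypot(p[...,0]-449,p[...,1]-288)<35)&(abs(p[...,2]-126)<4)];print(len(q),cv2.minEnclosingCircle(q[:,:2].astype(np.float32)),q.min(0),q.max(0))
E
```

```text
2213 ((449.70574951171875, 288.08795166015625), 22.893112182617188) [427.65278299 265.89010019 122.06934738] [472.0936135  310.57527186 128.82684066]
```

View pics/wc.png

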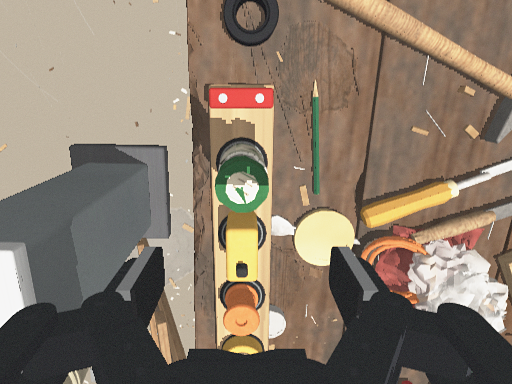

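All four stand in order from the red block: jar (243,180), measure (240,250), spool (242,310) and tape (243,345). The jar is centred at (449.7,288.1) against its pad at (449.2,287.7). The gripper is clear of everything, so I'll hand in.

```bash
python3 -c "
from rig import env
print(env.sign_off())"
```

```text
the job is handed in; nothing more can be done
None
```

The job is handed in: from red to blue, the jar, tape measure, spool and tape stand on their pads, each measured within about 2 mm of its pad centre, and the gripper has let go of all of them.

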